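# Double-cup the balance and poise the check weight for taring

### The arm

A 6-joint arm with a two-finger parallel gripper is mounted at the origin on a cart in front of the work surface, level with it; the furniture and walls round the work are solid. World frame = base frame: x ahead of the robot, y to its left, z up, the work surface at z = 0. Lengths are in m, angles in rad, forces in N, time in s.
With the tool pointing down it reaches from about 0.225 to 0.875 m from the base axis. Payload 3.4 kg.
Tool frame: the origin (TCP) lies between the finger pads; the fingertips stand 19 mm ahead of it and the grasp point (between the pads) is the TCP; z points along the fingers, y is the line along which they close (so a half turn about z gives the same grasp; the last joint's range is limited). The gripper opens to 85 mm and grips with 20 to 120 N. Pads are 22 mm wide; open, the fingers measure 114 mm over their backs; the gripper's body (76 mm by 85 mm) begins 54 mm behind the grasp point. The pads swing forward as they close: fully open they stand 13 mm farther back than shut.
Start: joints at [1.122, 0.276, 1.505, -0, 1.361, -0.121], TCP at [0.185, 0.544, 0.25] pointing down, gripper open.
Joint ranges: [-2.89, 2.89], [-0.75, 2.08], [0.22, 2.7], [-1.18, 4.32], [0.11, 2.71], [-2.7, 2.7]. Speed limits (rad/s): [2.57, 2.57, 3.14, 3.14, 3.14, 3.14].

### API

Orientations are given as a unit quaternion [w, x, y, z].
In Python, from rig import get_state, imaging, ticket gives the robot as it stands. The module is installed in compiled form; this text tells all that it offers.
- The arm moves only by the shell command python3 -m inch 'ROWS' [FORCE]. ROWS is JSON, a list of rows, each an object with "claw": the opening, from -1 (shut) to 1 (fully open); "travel": the shift along the world's x, y, z in units of 200 mm (1.0 is 200 mm), a list of three; "turn": the turn about the world's z in units of 180 degrees (1.0 is 180 degrees). A call has 1 to 5 rows; each row is the pose to reach, as a shift and turn from the pose commanded when the call began, turning the shorter way round; what a row does not reach only later rows make up. A row lasts 1/10 s, in which the tool goes at most 50 mm and 8.59 degrees, less where a joint would pass 70% of its speed; a pose out of reach is approached as far as the arm can. A call with a number of a shift or a turn outside -1 to 1 is refused whole. A call with a gripper value outside its range is refused whole. The fingers move at their own pace and stop on an object; FORCE is the grip in N (left out, the last holds). Time passes only in rows, so rows that repeat a pose let the fingers close. It gives the time, the measured TCP pose, the force, the opening and the grip force at its end, in the units of the state.
- get_state(): the state, without advancing time (a new reading comes with each control period).
- imaging.get_image(name): name is "scene" or "top" or "wrist"; returns the picture (400x640x3 uint8, red, green, blue); there is no depth.
- imaging.camera_params(name): a dict with "camera_matrix" (3x3 intrinsics, pixels), "cam_to_world" (4x4, takes a point from camera to world coordinates); the wrist camera has in their place "T_tool_cam" (4x4, takes a point from camera to tool coordinates, whose origin is the TCP and whose axes are the flange's). Camera axes: x right, y down, z forward; pixel columns grow to the right and rows downward; lengths in m; the calibration is good to about 2 mm. The wrist camera is an equidistant fisheye: a pixel r from the principal point sees the ray r / f radians off the axis. A picture is of the moment at which its call begins: read the wrist's pose just before it. camera_params takes no time and is no camera call.
- ticket.sign_off(): hands the job in; it is judged then, once.
The state is a dict: "clock": time; "qpos": joint angles; "qd": joint speeds; "effort": joint torques, N m; "position": TCP position; "ee_rot": TCP orientation; "contact_force": force on the tool from outside, world axes, zero at the start; "moment": the same for the moment, N m; "width": finger opening in m; "gripper_force": force on a finger pad.
Only numpy, scipy, OpenCV 4.12 (cv2) and the standard library are available. Lean on these libraries where they do the work, as an engineer would, in place of code of your own. Each camera call takes 0.05 s, during which the arm holds its last target. There are 200 camera calls.

### The job

Get the balance ready for a moisture weighing in double cups (the inner one goes to the oven later, the outer stays on the pan): gently nest the loose steel sample cup into the identical cup on the balance pan, shoulder fully down on the lower rim, and let go of it. Then lift the largest weight (steel, 500 g) out of the wooden weight block, bring it over the glass draught ring without ever touching the balance or cups with it, and hold it upright and centred about a finger's breadth above the mouth of the nested cups, still and touching nothing, so that I can tare the cups before checking with it: the job finishes with you holding it there. Leave the sample tins and the two brass weights where they are.

Things in the scene. Friction and masses are not known exactly. Their poses are not given: they have to be found in the camera images.
- balance: Fixed top-pan laboratory balance, light grey, 250 mm deep (x) x 200 mm wide (y), housing top 56 mm above the worktop; origin on the worktop under the middle of the housing, x from its display to its back, z up. A glass draught ring with steel rims, outer radius 80 mm, inner radius 76 mm, top 93 mm above the worktop, stands round the pan.
- pan_centre (a point): Middle of the top face of the round steel weighing pan, 124 mm across, 69 mm above the worktop. The pan gives downward on a stiff spring, about 1 mm for 6 N (10 mm at most).
- pan_cup: Steel stacking sample cup that stands loose on the pan, within about 10 mm of its centre. 62 mm high: a tapered foot (45 mm across at the bottom, 50 mm at 26 mm up), a shoulder 26 to 29 mm up, above it a cylindrical collar 60 mm across outside, 54 mm inside. Origin at the centre of its underside, z up.
- pan_cup_mouth (a point): Centre of the mouth of the cup on the pan, at rim height, 62 mm above its underside.
- loose_cup: Identical steel cup, about 100 to 160 g, standing upright on the worktop; origin at the centre of its underside, z up. Grasp from above across the 60 mm collar, tips no lower than 33 mm above its underside. Nested, its shoulder sits on the lower cup's rim: its underside is then 35 mm above the underside of the lower cup and its 33 mm collar stands proud.
- loose_cup_mouth (a point): Centre of the mouth of the loose cup, 62 mm above its underside.
- weight_block: Fixed beech block 78 x 164 x 30 mm with three round recesses 12 mm deep in a row along its y; origin at the centre of its underside.
- weight_500: Large steel-coloured 500 g check weight: body 49 mm across and 44 mm high, with a knob 24 mm across from 44 to 60 mm above its underside; origin at the centre of its underside, z up. It stands in the end recess of the block (53 mm across, at y = +42 mm in the block's frame), underside 18 mm above the worktop; grasp the knob from above.
- weight_200: Brass 200 g weight, 35 mm across, 46 mm high, in the middle recess of the block; a bystander. Origin at the centre of its underside.
- weight_100: Brass 100 g weight, 27 mm across, 34 mm high, in the other end recess; a bystander. Origin at the centre of its underside.
- tin_blue: White sample tin with a blue lid, 67 mm across, 78 mm high, between the balance and the weights; a bystander. Origin at the centre of its underside.
- tin_low: Grey lidded sample tin, 67 mm across, 50 mm high, a bystander in the same row. Origin at the centre of its underside.
- tin_mid: Grey lidded sample tin, 67 mm across, 62 mm high, a bystander in the same row. Origin at the centre of its underside.
Mind the look-alikes: they are no part of the job. What is shaped like the loose_cup but orange, pink or turquoise is not meant.

How it is judged:
On the way, in this order (a step that is already met when the one before it is completed fails the run):
1. the loose cup sits upright in the cup on the pan, shoulder on its rim, and is released (horizontal distance between loose_cup and pan_cup below 0.004 m and z of loose_cup in the frame of pan_cup between 0.031 and 0.0375 m and angle between loose_cup's own z axis and vertical below 0.06 rad and angle between pan_cup's own z axis and vertical below 0.05 rad and horizontal distance between pan_cup and pan_centre below 0.025 m and contact force between each of the arm, the fingers and loose_cup below 0.05 N and linear speed of loose_cup below 0.02 m/s), for 0.3 s.
2. the 500 g weight is lifted clear of the block in the fingers (height (world z) of weight_500 above 0.06 m and contact force between the fingers and weight_500 above 1 N), for 0.1 s.
At the end, for the whole second after the job is handed in: 500 g weight held in the fingers, still, upright (8 deg), within 8 mm of the nested cups' axis, underside 4 to 40 mm above the upper rim; upper cup seated (shoulder on rim, within 4 mm, upright), cups within 25 mm of the pan centre; cups and balance touched by neither arm nor weight (all of step 1 and horizontal distance between weight_500 and loose_cup_mouth below 0.008 m and z of weight_500 in the frame of loose_cup_mouth between 0.004 and 0.04 m and angle between weight_500's own z axis and vertical below 0.14 rad and linear speed of weight_500 below 0.02 m/s and contact force between the fingers and weight_500 above 1 N and contact force between weight_500 and loose_cup below 0.05 N and contact force between each of weight_500, the arm, the fingers and pan_cup below 0.05 N and contact force between each of weight_500, the arm, the fingers and balance below 0.05 N); the arm keeps its last pose, push and grip.
It fails at once if the weight touches the cups or the balance (contact force between weight_500 and loose_cup above 0.3 N or contact force between weight_500 and pan_cup above 0.3 N or contact force between weight_500 and balance above 0.3 N).
It fails at once if the balance pan is pressed far beyond its load (not gentle) (contact force between pan_cup and balance above 40 N).
It fails at once if a sample tin or a brass weight is shifted (distance of any of tin_blue, tin_low, tin_mid, weight_200, weight_100 from where it was at the start of the episode above 0.015 m).
It also fails if it takes over 64 s, if anything falls off the work surface, if the arm or the gripper's body presses on something with over 40 N, if the wrist force passes 120 N, or if a joint passes its speed limit or range.

## Working session

There is one attempt and no reset: what is moved stays moved. The work goes in short steps, Python scripts to look and compute and a shell command to move; the robot and the scene stay as the last step left them, time stands still between calls to the robot, and variables do not carry over. Pictures are saved under pics/ and viewed, at most 10 in all, crops included, and the job is handed in when it is done.

```bash
mkdir -p pics; python3 - <<'E'
from rig import get_state, imaging
import cv2,json
print(get_state())
for n in("scene","top","wrist"):
    im=imaging.get_image(n); cv2.imwrite(f"pics/{n}0.png",im[:,:,::-1])
    p=imaging.camera_params(n); print(n,{k:getattr(v,'tolist',lambda:v)() for k,v in p.items()})
E
```

```text
{'clock': 0.0, 'qpos': array([ 1.12197298e+00,  2.76590176e-01,  1.50611718e+00,  1.09318698e-05,
        1.36070575e+00, -1.20989436e-01]), 'qd': array([-0.00101594,  0.0012087 ,  0.00074124, -0.00072256,  0.00105441,
        0.00059202]), 'effort': array([ 1.01984958e-04, -4.16782987e+01, -2.45805162e+01, -3.69709016e-05,
        1.10534244e-02,  4.07283380e-05]), 'position': array([0.18492838, 0.54393486, 0.24944879]), 'ee_rot': array([-2.60963938e-04,  1.63184963e-01,  9.86595074e-01, -8.72029449e-04]), 'contact_force': array([0.49796783, 0.80527653, 0.68964533]), 'moment': array([0.01205901, 0.0004162 , 0.05014375]), 'gripper_force': 0.0, 'width': 0.08552926072215003}
scene {'camera_matrix': [[394.77619610765964, 0.0, 318.9556040619656], [0.0, 394.77619610765964, 199.9394195234545], [0.0, 0.0, 1.0]], 'cam_to_world': [[0.5270314155787765, -0.5842529215252416, 0.6171599555076873, -0.17703194823105126], [-0.8497791887412829, -0.35320342880787314, 0.391308916663764, -0.5220419293047249], [-0.01064036537145183, -0.7306817785928299, -0.6826352767453354, 0.8979454490134547], [0.0, 0.0,
[... 191 characters left out ...]
18702227263547, 0.18877299583378698, 0.28188210601941516], [-0.9998173962973751, 0.018458641161302015, 0.004944959819434059, -0.08205228287795702], [-0.008339801790320433, -0.1886535032533903, -0.9820083010933874, 1.3265156838703114], [0.0, 0.0, 0.0, 1.0]]}
wrist {'camera_matrix': [[309.70691628693146, 0.0, 322.51005219821155], [0.0, 309.70691628693146, 195.86241717958504], [0.0, 0.0, 1.0]], 'T_tool_cam': [[0.000983200119074605, -0.9444244129675866, -0.3287271840118385, 0.08540357321819751], [0.9999994400197569, 0.0007998594694951187, 0.0006929538220345645, 0.00041844916219291317], [-0.0003915069555762634, -0.3287276812433907, 0.9444246705305009, -0.12439766344876146], [0.0, 0.0, 0.0, 1.0]]}
```

View pics/top0.png

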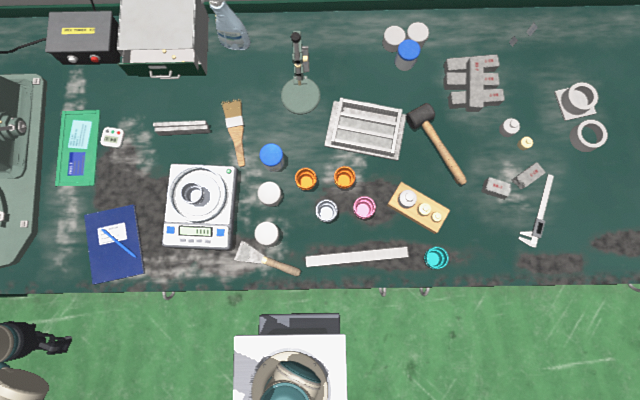

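View pics/scene0.png

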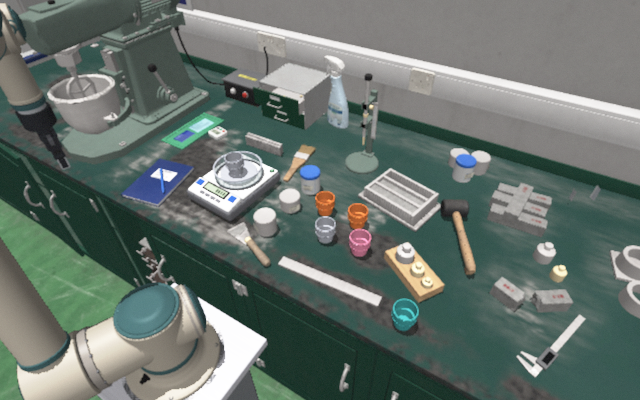

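```bash
cat > h.py <<'E'
import numpy as np,cv2
from rig import get_state, imaging
from scipy.spatial.transform import Rotation as R
def ray(n,u,v,T=None):
    p=imaging.camera_params(n);K=p["camera_matrix"];a=(u-K[0][2])/K[0][0];b=(v-K[1][2])/K[1][1]
    if n=="wrist":
        r=np.hypot(a,b);d=np.array([a/r*np.sin(r),b/r*np.sin(r),np.cos(r)]) if r>0 else np.array([0,0,1.]); C=T@p["T_tool_cam"]
    else: d=np.array([a,b,1.]);C=np.array(p["cam_to_world"])
    return C[:3,3],C[:3,:3]@d
def at(n,u,v,z,T=None):
    o,d=ray(n,u,v,T);return o+d*(z-o[2])/d[2]
def tool(s=None):
    s=s or get_state();q=s["ee_rot"];T=np.eye(4);T[:3,:3]=R.from_quat([q[1],q[2],q[3],q[0]]).as_matrix();T[:3,3]=s["position"];return T
def proj(n,P,T=None):
    p=imaging.camera_params(n);K=p["camera_matrix"];C=T@p["T_tool_cam"] if n=="wrist" else np.array(p["cam_to_world"])
    c=C[:3,:3].T@(np.array(P)-C[:3,3])
    if n=="wrist": th=np.arctan2(np.hypot(c[0],c[1]),c[2]);k=th/np.hypot(c[0],c[1]);a,b=c[0]*k,c[1]*k
    else:a,b=c[0]/c[2],c[1]/c[2]
    return np.array([K[0][0]*a+K[0][2],K[1][1]*b+K[1][2]])
E
python3 - <<'E'
import cv2,numpy as np
im=cv2.imread("pics/top0.png")
a=im[150:250,160:300];b=im[180:250,310:450]
o=np.vstack([cv2.resize(a,None,fx=4,fy=4,interpolation=2),cv2.resize(b,None,fx=4,fy=4,interpolation=2)[:200]])
for i in range(0,140,20):
    cv2.putText(o,str(160+i),(i*4,8),0,.35,(0,255,255));cv2.line(o,(i*4,0),(i*4,600),(0,255,255),1) if i%20==0 else 0
for j in range(0,150,10): cv2.putText(o,str(150+j if j<100 else 180+j-100),(530,j*4+4),0,.35,(0,255,255))
cv2.imwrite("pics/c1.png",o)
E
```

```text
(no output)
```

View pics/c1.png

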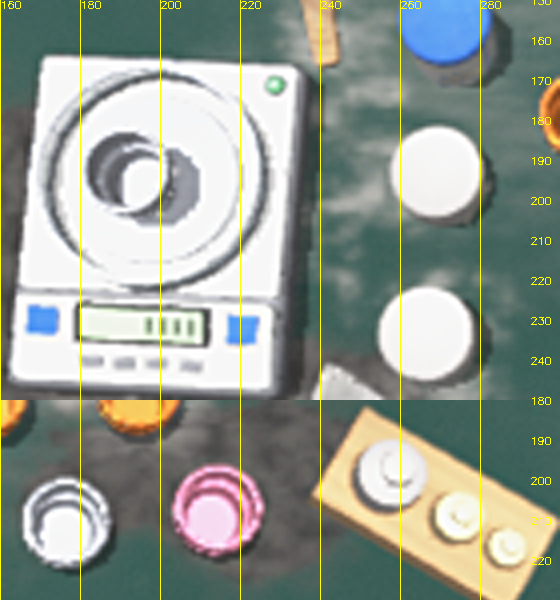

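The only steel-coloured loose cup is at top-image (327,210). The look-alikes are orange (305,179) and (344,177), pink (364,207) and turquoise (436,257). The crop confirms the steel one. The pan cup's mouth is at about (192,193), and the 500 g knob, the largest and steel, is at about (409,197).

```bash
python3 - <<'E'
from h import *
print("loose",at("top",326.6,210,.062),"pan",at("top",192,193,.131),"w",at("top",409.3,196.8,.078))
for n,u,v in(("200",425,209.5),("100",437,216.5)):print(n,at("top",u,v,.06))
for u,v in((305,178),(364,207)): print(at("top",u,v,.062))
p=at("top",409.3,196.8,.078);q=at("top",437,216.5,.05);print("row angle",np.degrees(np.arctan2(*(p-q)[[1,0]])))
print(tool())
E
```

```text
loose [ 0.49893719 -0.11496655  0.062     ] pan [0.54138644 0.25562168 0.131     ] w [ 0.53000923 -0.35139512  0.078     ]
200 [ 0.49546422 -0.39822483  0.06      ]
100 [ 0.47446125 -0.43126588  0.06      ]
[ 0.59489908 -0.05409361  0.062     ]
[ 0.50569604 -0.22286716  0.062     ]
row angle 56.82080006145413
[[-9.46756155e-01  3.21951014e-01 -5.72320145e-04  1.84983037e-01]
 [ 3.21951480e-01  9.46755443e-01 -1.17287680e-03  5.44068341e-01]
 [ 1.64238337e-04 -1.29468765e-03 -9.99999148e-01  2.49670879e-01]
 [ 0.00000000e+00  0.00000000e+00  0.00000000e+00  1.00000000e+00]]
```

```bash
python3 -m inch '[{"claw":1,"travel":[0.47,-0.99,0],"turn":0},{"claw":1,"travel":[0.47,-0.99,0],"turn":0},{"claw":1,"travel":[0.47,-0.99,0],"turn":0},{"claw":1,"travel":[0.47,-0.99,0],"turn":0},{"claw":1,"travel":[0.47,-0.99,0],"turn":0}]' 30
python3 -m inch '[{"claw":1,"travel":[0.47,-0.99,0],"turn":0},{"claw":1,"travel":[0.47,-0.99,0],"turn":0},{"claw":1,"travel":[0.47,-0.99,0],"turn":0},{"claw":1,"travel":[0.47,-0.99,0],"turn":0},{"claw":1,"travel":[0.47,-0.99,0],"turn":0}]'
python3 -m inch '[{"claw":1,"travel":[0.47,-0.99,0],"turn":0},{"claw":1,"travel":[0.47,-0.99,0],"turn":0},{"claw":1,"travel":[0.47,-0.99,0],"turn":0},{"claw":1,"travel":[0.47,-0.99,0],"turn":0},{"claw":1,"travel":[0.47,-0.99,0],"turn":0}]'
```

```text
clock: 0.65
position: [0.2797, 0.3427, 0.2501]
ee_rot: [0.0, 0.164, 0.986, -0.001]
contact_force: [0.5, 0.9, 0.7]
width: 0.0853
gripper_force: 0.0
clock: 1.15
position: [0.3744, 0.1449, 0.2503]
ee_rot: [0.001, 0.165, 0.986, -0.001]
contact_force: [-0.1, 0.3, -0.2]
width: 0.0853
gripper_force: 0.0
clock: 1.65
position: [0.4689, -0.0537, 0.2501]
ee_rot: [0.001, 0.165, 0.986, -0.001]
contact_force: [-0.5, 1.0, 0.6]
width: 0.0852
gripper_force: 0.0
```

```bash
python3 -m inch '[{"claw":1,"travel":[0.15,-0.305,-0.4],"turn":0},{"claw":1,"travel":[0.15,-0.305,-0.4],"turn":0},{"claw":1,"travel":[0.15,-0.305,-0.4],"turn":0},{"claw":1,"travel":[0.15,-0.305,-0.4],"turn":0}]'
python3 - <<'E'
from h import *
T=tool();im=imaging.get_image("wrist");cv2.imwrite("pics/w1.png",im[:,:,::-1]);np.save("w1.npy",T);print(T.round(3))
print(proj("wrist",[.499,-.115,.062],T))
E
```

```text
clock: 2.05
position: [0.4964, -0.1108, 0.1689]
ee_rot: [-0.002, 0.164, 0.986, 0.001]
contact_force: [0.1, 0.3, 0.5]
width: 0.0854
gripper_force: 0.0
[[-0.946  0.324 -0.004  0.496]
 [ 0.324  0.946  0.002 -0.111]
 [ 0.004  0.001 -1.     0.169]
 [ 0.     0.     0.     1.   ]]
[317.82235209 206.71838525]
```

View pics/w1.png

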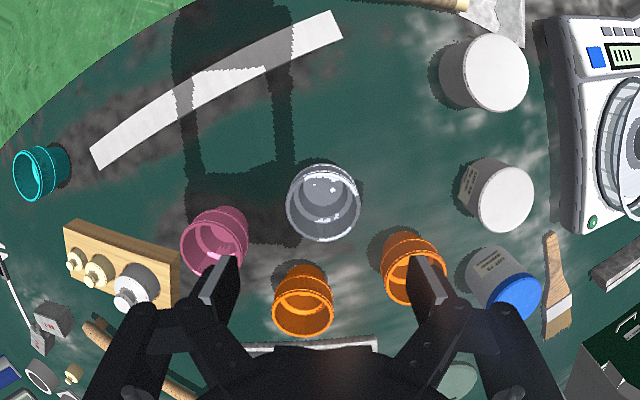

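```bash
cat >> h.py <<'E'
def fit(n,pts,z,r,T=None):
    P=np.array([at(n,u,v,z,T)[:2] for u,v in pts])
    from scipy.optimize import least_squares
    s=least_squares(lambda c:np.hypot(*(P-c).T)-r,P.mean(0));return s.x,(s.fun*1000).round(1)
E
python3 - <<'E'
from h import *
T=np.load("w1.npy")
im=cv2.imread("pics/w1.png")
print(fit("wrist",[(286,200),(361,201),(324,242),(297,228),(351,228)],.062,.03,T))
cv2.imwrite("pics/c2.png",cv2.resize(im[150:260,270:380],None,fx=5,fy=5,interpolation=2))
E
```

```text
(array([ 0.50080675, -0.11066087]), array([ 0.7,  0.3,  1.5, -1.3, -0.8]))
```

View pics/c2.png

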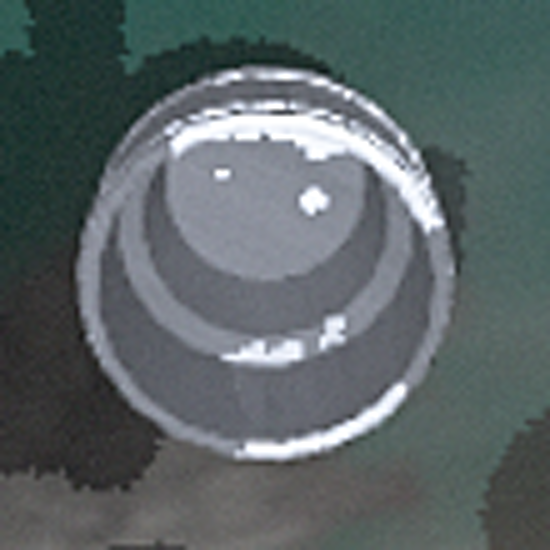

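```bash
python3 - <<'E'
from h import *
T=np.load("w1.npy")
c,e=fit("wrist",[(270+x/5,150+y/5) for x,y in[(78,285),(453,280),(265,460),(265,105),(125,402),(408,400)]],.062,.03,T);print(c,e)
s=get_state();print(s["position"],(c-s["position"][:2])/.2)
E
```

```text
[ 0.50172892 -0.11143987] [0.2 0.2 0.4 0.9 0.4 0.5]
[ 0.49683393 -0.11029095  0.17019232] [ 0.02447496 -0.00574463]
```

```bash
python3 -m inch '[{"claw":1,"travel":[0.022,-0.008,-0.2],"turn":0},{"claw":1,"travel":[0.022,-0.008,-0.4],"turn":0},{"claw":1,"travel":[0.022,-0.008,-0.57],"turn":0},{"claw":1,"travel":[0.022,-0.008,-0.57],"turn":0},{"claw":1,"travel":[0.022,-0.008,-0.57],"turn":0}]'
python3 -m inch '[{"claw":-0.2,"travel":[0,0,0],"turn":0},{"claw":-0.2,"travel":[0,0,0],"turn":0},{"claw":-0.2,"travel":[0,0,0],"turn":0},{"claw":-0.2,"travel":[0,0,0],"turn":0},{"claw":-0.2,"travel":[0,0,0],"turn":0}]' 30
python3 -m inch '[{"claw":-0.2,"travel":[0,0,0.1],"turn":0},{"claw":-0.2,"travel":[0,0,0.25],"turn":0},{"claw":-0.2,"travel":[0,0,0.5],"turn":0},{"claw":-0.2,"travel":[0,0,0.75],"turn":0},{"claw":-0.2,"travel":[0,0,0.9],"turn":0}]' 30
```

```text
clock: 2.6
position: [0.5023, -0.1116, 0.0578]
ee_rot: [0.001, 0.163, 0.987, -0.0]
contact_force: [0.5, 0.0, 0.0]
width: 0.0856
gripper_force: 0.0
clock: 3.1
position: [0.5033, -0.1127, 0.059]
ee_rot: [0.003, 0.163, 0.987, -0.0]
contact_force: [-1.3, 0.9, 6.8]
width: 0.0585
gripper_force: 31.0
clock: 3.6
position: [0.5029, -0.1126, 0.2417]
ee_rot: [0.004, 0.163, 0.987, -0.001]
contact_force: [0.8, -0.4, -1.4]
width: 0.0584
gripper_force: 33.6
```

```bash
python3 -m inch '[{"claw":-0.2,"travel":[0.25,0.92,0.05],"turn":0},{"claw":-0.2,"travel":[0.25,0.92,0.05],"turn":0},{"claw":-0.2,"travel":[0.25,0.92,0.05],"turn":0},{"claw":-0.2,"travel":[0.25,0.92,0.05],"turn":0},{"claw":-0.2,"travel":[0.25,0.92,0.05],"turn":0}]'
python3 -m inch '[{"claw":-0.2,"travel":[0.25,0.92,0],"turn":0},{"claw":-0.2,"travel":[0.25,0.92,0],"turn":0},{"claw":-0.2,"travel":[0.25,0.92,0],"turn":0},{"claw":-0.2,"travel":[0.25,0.92,0],"turn":0},{"claw":-0.2,"travel":[0.25,0.92,0],"turn":0}]'
python3 - <<'E'
from h import *
T=tool();im=imaging.get_image("wrist");cv2.imwrite("pics/w2.png",im[:,:,::-1]);np.save("w2.npy",T);print(T.round(3))
print(proj("wrist",[.541,.256,.131],T))
E
```

```text
clock: 4.1
position: [0.5526, 0.0768, 0.2478]
ee_rot: [0.002, 0.161, 0.987, 0.002]
contact_force: [-0.5, 0.2, -1.4]
width: 0.0589
gripper_force: 33.6
clock: 4.6
position: [0.6024, 0.2603, 0.2465]
ee_rot: [0.001, 0.161, 0.987, 0.002]
contact_force: [0.2, -0.2, -1.2]
width: 0.0586
gripper_force: 33.8
[[-0.948  0.318  0.002  0.602]
 [ 0.318  0.948  0.003  0.26 ]
 [-0.001  0.004 -1.     0.247]
 [ 0.     0.     0.     1.   ]]
[290.81598774 128.93330288]
```

View pics/w2.png

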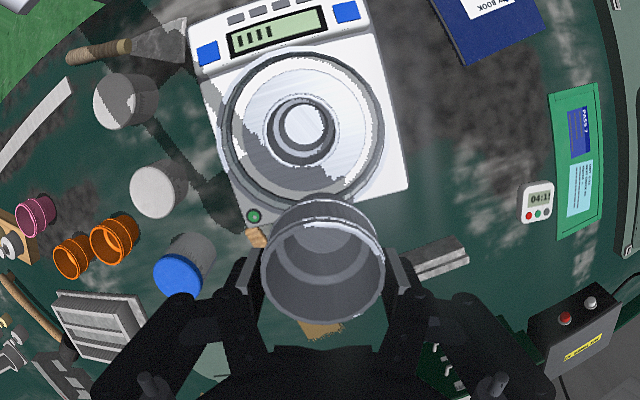

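```bash
python3 - <<'E'
import cv2,numpy as np
im=cv2.imread("pics/w2.png")
a=cv2.resize(im[85:175,255:345],None,fx=4.4444,fy=4.4444,interpolation=2)
b=cv2.resize(im[190:330,250:390],None,fx=2.857,fy=2.857,interpolation=2)
cv2.imwrite("pics/c3.png",np.hstack([a,b]))
E
```

```text
(no output)
```

View pics/c3.png

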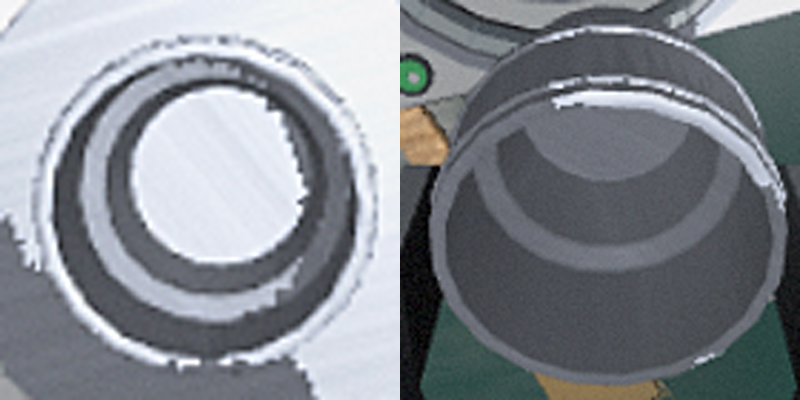

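```bash
python3 - <<'E'
from h import *
T=np.load("w2.npy")
f=lambda p:[(255+x/4.444,85+y/4.444) for x,y in p]
g=lambda p:[(250+(x-400)/2.857,190+y/2.857) for x,y in p]
c,e=fit("wrist",f([(37,205),(375,200),(206,38),(206,366)]),.131,.03,T);print("pan outer",c,e)
c2,e=fit("wrist",f([(54,205),(356,200),(206,55),(206,351)]),.131,.027,T);print("pan inner",c2,e)
hz=T[2,3]+.004
d,e=fit("wrist",g([(430,222),(786,222),(608,80),(608,384)]),hz,.03,T);print("held",d,e,d-T[:2,3])
print("move",(c-d)/.2, c-d)
E
```

```text
pan outer [0.54517558 0.26299464] [-0.3 -0.3 -0.8 -0.8]
pan inner [0.54522976 0.26283695] [-0.5 -0.4 -0.6 -0.7]
held [0.59950454 0.26203756] [-0.7 -0.7  0.3  0.1] [-0.0029018   0.00169982]
move [-0.27164483  0.00478538] [-0.05432897  0.00095708]
```

```bash
python3 -m inch '[{"claw":-0.2,"travel":[-0.14,0,0],"turn":0},{"claw":-0.2,"travel":[-0.272,0.005,0],"turn":0},{"claw":-0.2,"travel":[-0.272,0.005,-0.15],"turn":0},{"claw":-0.2,"travel":[-0.272,0.005,-0.22],"turn":0},{"claw":-0.2,"travel":[-0.272,0.005,-0.22],"turn":0}]'
python3 - <<'E'
from h import *
T=tool();w=imaging.get_image("wrist")[:,:,::-1];s=imaging.get_image("scene")[:,:,::-1];t=imaging.get_image("top")[:,:,::-1]
np.save("w3.npy",T);print(T.round(3))
r=lambda a,f:cv2.resize(np.ascontiguousarray(a),None,fx=f,fy=f,interpolation=2)
a=r(w[150:350,220:420],2);b=r(s[130:230,180:280],4)
cv2.imwrite("pics/w3.png",w);cv2.imwrite("pics/c4.png",np.hstack([a,b]))
E
```

```text
clock: 5.15
position: [0.5452, 0.2543, 0.2009]
ee_rot: [-0.002, 0.164, 0.986, -0.002]
contact_force: [-0.5, -0.0, -1.2]
width: 0.0584
gripper_force: 33.8
[[-0.946  0.323 -0.004  0.545]
 [ 0.323  0.946 -0.002  0.254]
 [ 0.003 -0.004 -1.     0.201]
 [ 0.     0.     0.     1.   ]]
```

View pics/c4.png

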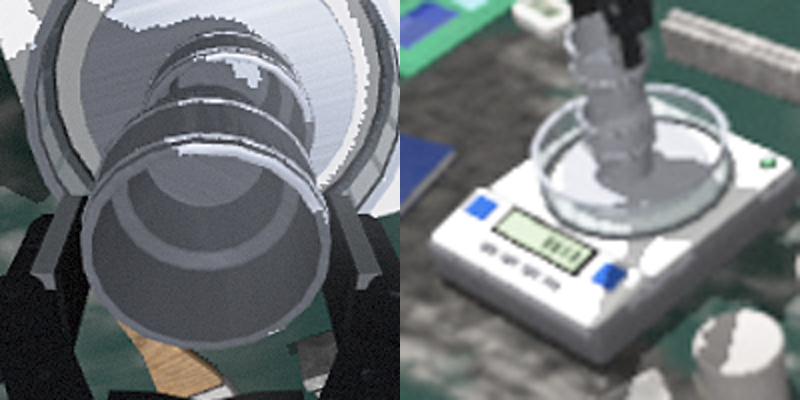

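```bash
python3 - <<'E'
import cv2,numpy as np
w=cv2.imread("pics/w3.png")
cv2.imwrite("pics/c5.png",cv2.resize(w[155:325,255:395],None,fx=3.5,fy=3.5,interpolation=2))
from rig import get_state; print(get_state()["position"])
E
```

```text
[0.54783666 0.2558994  0.2036465 ]
```

View pics/c5.png

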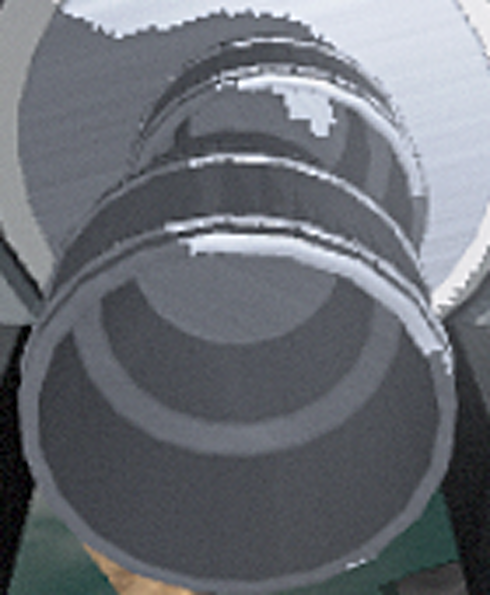

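```bash
python3 - <<'E'
from h import *
T=np.load("w3.npy");f=lambda p:[(255+x/3.5,155+y/3.5) for x,y in p]
c,e=fit("wrist",f([(278,68),(428,210),(385,106),(130,165),(190,95)]),.131,.03,T);print(c,e)
d,e=fit("wrist",f([(20,390),(455,390),(237,222),(237,592),(375,555)]),T[2,3]+.004,.03,T);print(d,e)
print(c-d,(c-d)/.2, d-T[:2,3])
P=np.mean([get_state()["position"] for _ in range(5)],0);print(P)
E
```

```text
[0.5451644  0.26297637] [-0.1 -0.2  0.3  0.2 -0.3]
[0.54236743 0.25610274] [-0.6 -0.7  0.1 -0.3  0.1]
[0.00279697 0.00687363] [0.01398486 0.03436817] [-0.00280748  0.00176642]
[0.54783666 0.2558994  0.2036465 ]
```

```bash
python3 -m inch '[{"claw":-0.2,"travel":[0.006,0.03,0],"turn":0},{"claw":-0.2,"travel":[0.006,0.03,0],"turn":0},{"claw":-0.2,"travel":[0.006,0.03,0],"turn":0}]'
for i in 1 2 3 4; do python3 -m inch '[{"claw":-0.2,"travel":[0,0,0],"turn":0}]' | grep pos; done
```

```text
clock: 5.6
position: [0.5487, 0.2631, 0.2028]
ee_rot: [0.0, 0.163, 0.987, 0.0]
contact_force: [-1.0, 0.2, -1.3]
width: 0.0588
gripper_force: 33.8
position: [0.5484, 0.2629, 0.2025]
position: [0.5483, 0.2628, 0.2024]
position: [0.5483, 0.2628, 0.2023]
position: [0.5483, 0.2628, 0.2023]
```

```bash
python3 -m inch '[{"claw":-0.2,"travel":[0,-0.006,0],"turn":0},{"claw":-0.2,"travel":[0,-0.006,-0.03],"turn":0},{"claw":-0.2,"travel":[0,-0.006,-0.06],"turn":0},{"claw":-0.2,"travel":[0,-0.006,-0.09],"turn":0},{"claw":-0.2,"travel":[0,-0.006,-0.09],"turn":0}]'
python3 -m inch '[{"claw":-0.2,"travel":[0,0,-0.025],"turn":0},{"claw":-0.2,"travel":[0,0,-0.05],"turn":0},{"claw":-0.2,"travel":[0,0,-0.05],"turn":0}]'

```

```text
clock: 6.5
position: [0.5475, 0.2613, 0.1828]
ee_rot: [-0.001, 0.163, 0.987, -0.001]
contact_force: [0.5, 0.1, -1.3]
width: 0.0586
gripper_force: 33.8
clock: 6.8
position: [0.5478, 0.2614, 0.1734]
ee_rot: [-0.001, 0.163, 0.987, -0.0]
contact_force: [-0.3, 0.2, -1.4]
width: 0.0586
gripper_force: 33.8
```

Entered without contact; continuing gently.

```bash
python3 -m inch '[{"claw":-0.2,"travel":[0,0,-0.015],"turn":0},{"claw":-0.2,"travel":[0,0,-0.03],"turn":0},{"claw":-0.2,"travel":[0,0,-0.03],"turn":0}]'
python3 -m inch '[{"claw":-0.2,"travel":[0,0,-0.01],"turn":0},{"claw":-0.2,"travel":[0,0,-0.02],"turn":0},{"claw":-0.2,"travel":[0,0,-0.02],"turn":0}]'

```

```text
clock: 7.1
position: [0.5481, 0.2615, 0.1679]
ee_rot: [-0.0, 0.163, 0.987, -0.0]
contact_force: [-0.4, 0.0, -1.3]
width: 0.0582
gripper_force: 33.8
clock: 7.4
position: [0.5482, 0.2615, 0.164]
ee_rot: [-0.0, 0.163, 0.987, -0.0]
contact_force: [-0.5, -0.5, -1.4]
width: 0.0585
gripper_force: 33.8
```

```bash
for i in 1 2; do python3 -m inch '[{"claw":-0.2,"travel":[0,0,-0.0075],"turn":0},{"claw":-0.2,"travel":[0,0,-0.0075],"turn":0}]' | grep -E "pos|contact"; done
```

```text
position: [0.5485, 0.2617, 0.163]
contact_force: [0.1, 1.1, 0.1]
position: [0.5488, 0.2619, 0.1622]
contact_force: [-0.8, -0.4, 3.9]
```

```bash
python3 -m inch '[{"claw":0.6,"travel":[0,0,0],"turn":0},{"claw":1,"travel":[0,0,0],"turn":0},{"claw":1,"travel":[0,0,0],"turn":0},{"claw":1,"travel":[0,0,0],"turn":0},{"claw":1,"travel":[0,0,0],"turn":0}]'
python3 -m inch '[{"claw":1,"travel":[0,0,0.1],"turn":0},{"claw":1,"travel":[0,0,0.3],"turn":0},{"claw":1,"travel":[0,0,0.5],"turn":0},{"claw":1,"travel":[0.3,0,0.5],"turn":0},{"claw":1,"travel":[0.3,0,0.5],"turn":0}]'
python3 -m inch '[{"claw":1,"travel":[0,0,0],"turn":0},{"claw":1,"travel":[0,0,0],"turn":0},{"claw":1,"travel":[0,0,0],"turn":0},{"claw":1,"travel":[0,0,0],"turn":0}]'
python3 - <<'E'
from h import *
T=tool();w=imaging.get_image("wrist")[:,:,::-1];np.save("w4.npy",T);cv2.imwrite("pics/w4.png",w)
w1=cv2.imread("pics/w4.png")
# predicted rims
for nm,p in(("upper",[.5452,.2630,.166]),("lower",[.5452,.2630,.131])):print(nm,proj("wrist",p,T))
print(T.round(3))
E
```

```text
clock: 8.3
position: [0.5483, 0.2616, 0.1611]
ee_rot: [-0.0, 0.163, 0.987, -0.0]
contact_force: [-0.2, 0.1, -0.7]
width: 0.0853
gripper_force: 0.0
clock: 8.8
position: [0.613, 0.2616, 0.2628]
ee_rot: [0.004, 0.164, 0.987, 0.001]
contact_force: [-0.0, -0.4, -0.9]
width: 0.0854
gripper_force: 0.0
clock: 9.2
position: [0.6072, 0.2617, 0.2612]
ee_rot: [-0.001, 0.163, 0.987, -0.0]
contact_force: [-0.3, -0.7, 0.8]
width: 0.0858
gripper_force: 0.0
upper [295.49844849 129.35599375]
lower [299.12957912 124.31139393]
[[-0.947  0.321 -0.001  0.607]
 [ 0.321  0.947 -0.     0.262]
 [ 0.001 -0.    -1.     0.261]
 [ 0.     0.     0.     1.   ]]
```

```bash
python3 -m inch '[{"claw":1,"travel":[-0.13,-0.2,0],"turn":-0.04},{"claw":1,"travel":[-0.13,-0.4,0],"turn":-0.08},{"claw":1,"travel":[-0.13,-0.6,0],"turn":-0.12},{"claw":1,"travel":[-0.13,-0.8,0],"turn":-0.16},{"claw":1,"travel":[-0.13,-1,0],"turn":-0.2}]'
python3 -m inch '[{"claw":1,"travel":[-0.13,-0.2,0],"turn":-0.04},{"claw":1,"travel":[-0.13,-0.4,0],"turn":-0.08},{"claw":1,"travel":[-0.13,-0.6,0],"turn":-0.12},{"claw":1,"travel":[-0.13,-0.8,0],"turn":-0.16},{"claw":1,"travel":[-0.13,-1,0],"turn":-0.2}]' | grep pos
python3 -m inch '[{"claw":1,"travel":[-0.13,-0.2,0],"turn":-0.04},{"claw":1,"travel":[-0.13,-0.4,0],"turn":-0.08},{"claw":1,"travel":[-0.13,-0.6,0],"turn":-0.12},{"claw":1,"travel":[-0.13,-0.8,-0.2],"turn":-0.16},{"claw":1,"travel":[-0.13,-1,-0.4],"turn":-0.18}]'
python3 -m inch '[{"claw":1,"travel":[0,-0.06,0],"turn":0},{"claw":1,"travel":[0,-0.06,0],"turn":0},{"claw":1,"travel":[0,-0.06,0],"turn":0},{"claw":1,"travel":[0,-0.06,0],"turn":0}]'
python3 - <<'E'
from h import *
T=tool();w=imaging.get_image("wrist")[:,:,::-1];np.save("w5.npy",T);cv2.imwrite("pics/w5.png",w)
print(T.round(3));k=proj("wrist",[.53,-.351,.078],T);print(k)
u,v=k.astype(int)
a=cv2.imread("pics/w4.png")
r=lambda a:cv2.resize(np.ascontiguousarray(a),(400,400),interpolation=2)
m=lambda im,u,v,h:r(im[v-h:v+h,u-h:u+h])
x0,y0=max(u,60),max(v,60)
print("right crop centre",x0,y0)
cv2.imwrite("pics/c6.png",np.hstack([m(a,297,128,50),m(w,x0,y0,60)]))
E
```

```text
clock: 9.75
position: [0.5816, 0.0605, 0.2617]
ee_rot: [0.0, 0.462, 0.887, 0.0]
contact_force: [1.5, -0.0, -0.5]
width: 0.0855
gripper_force: 0.0
position: [0.5557, -0.1395, 0.2618]
clock: 10.75
position: [0.5307, -0.3309, 0.1915]
ee_rot: [0.002, 0.88, 0.474, 0.001]
contact_force: [-0.4, -0.1, -0.7]
width: 0.0855
gripper_force: 0.0
clock: 11.15
position: [0.5312, -0.3399, 0.1927]
ee_rot: [0.001, 0.879, 0.477, 0.001]
contact_force: [-0.3, -0.8, -0.0]
width: 0.0856
gripper_force: 0.0
[[ 0.546  0.838  0.003  0.531]
 [ 0.838 -0.546 -0.001 -0.34 ]
 [ 0.     0.003 -1.     0.193]
 [ 0.     0.     0.     1.   ]]
[328.82300783 209.59744234]
right crop centre 328 209
```

View pics/c6.png

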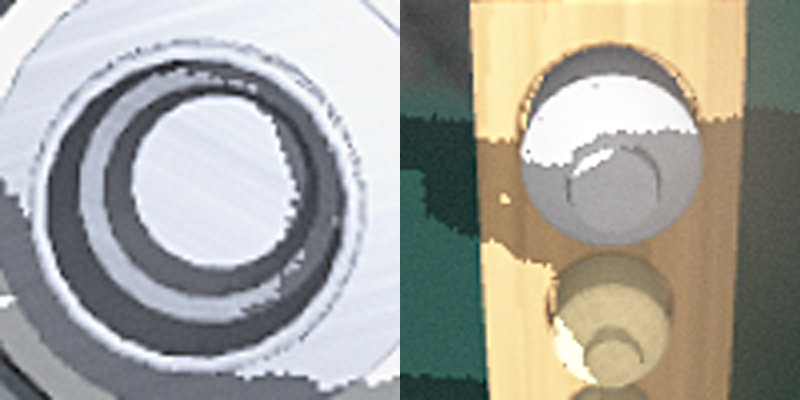

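```bash
python3 - <<'E'
from h import *
T=np.load("w4.npy");print("nest",fit("wrist",[(247+x/4,78+y/4) for x,y in[(35,205),(365,215),(205,42),(195,370)]],.166,.03,T))
T=np.load("w5.npy");f=lambda p:[(268+(x-400)/3.333,149+y/3.333) for x,y in p]
print("body",fit("wrist",f([(519,160),(702,160),(611,73),(611,247)]),.062,.0245,T))
print("knob",fit("wrist",f([(567,190),(661,190),(614,147),(614,237)]),.078,.012,T))
print(np.mean([get_state()["position"]],0))
E
```

```text
nest (array([0.54582259, 0.26236207]), array([-0.4, -0.4, -0.3, -0.3]))
body (array([ 0.53462942, -0.34834584]), array([-0.4, -0.4, -0.3, -0.3]))
knob (array([ 0.53367023, -0.35047931]), array([-0.3, -0.3,  0. , -0. ]))
[ 0.53118128 -0.33985191  0.19259402]
```

```bash
python3 -m inch '[{"claw":1,"travel":[0.015,-0.048,-0.2],"turn":0},{"claw":1,"travel":[0.015,-0.048,-0.4],"turn":0},{"claw":1,"travel":[0.015,-0.048,-0.54],"turn":0},{"claw":1,"travel":[0.015,-0.048,-0.54],"turn":0},{"claw":1,"travel":[0.015,-0.048,-0.54],"turn":0}]'
python3 -m inch '[{"claw":-0.2,"travel":[0,0,0],"turn":0},{"claw":-0.6,"travel":[0,0,0],"turn":0},{"claw":-0.6,"travel":[0,0,0],"turn":0},{"claw":-0.6,"travel":[0,0,0],"turn":0},{"claw":-0.6,"travel":[0,0,0],"turn":0}]' 60
```

```text
clock: 11.7
position: [0.5341, -0.3502, 0.0838]
ee_rot: [0.001, 0.879, 0.476, 0.0]
contact_force: [0.9, 0.7, 0.3]
width: 0.0857
gripper_force: 0.0
clock: 12.2
position: [0.5338, -0.351, 0.0838]
ee_rot: [0.001, 0.88, 0.476, 0.0]
contact_force: [-0.7, 0.8, 4.4]
width: 0.0194
gripper_force: 58.5
```

```bash
python3 -m inch '[{"claw":-1,"travel":[0,0,0],"turn":0},{"claw":-1,"travel":[0,0,0],"turn":0},{"claw":-1,"travel":[0,0,0],"turn":0}]' 70
python3 -m inch '[{"claw":-1,"travel":[0,0,0.05],"turn":0},{"claw":-1,"travel":[0,0,0.1],"turn":0},{"claw":-1,"travel":[0,0,0.2],"turn":0},{"claw":-1,"travel":[0,0,0.3],"turn":0},{"claw":-1,"travel":[0,0,0.3],"turn":0}]'
```

```text
clock: 12.5
position: [0.5337, -0.351, 0.0838]
ee_rot: [0.001, 0.88, 0.476, 0.0]
contact_force: [-0.5, 0.1, 5.4]
width: 0.0189
gripper_force: 68.2
clock: 13.0
position: [0.5348, -0.352, 0.1455]
ee_rot: [0.003, 0.88, 0.476, 0.001]
contact_force: [1.8, -0.4, -4.4]
width: 0.0188
gripper_force: 69.0
```

```bash
python3 -m inch '[{"claw":-1,"travel":[0,0,0.2],"turn":0},{"claw":-1,"travel":[0,0,0.4],"turn":0},{"claw":-1,"travel":[0,0,0.6],"turn":0},{"claw":-1,"travel":[0,0,0.75],"turn":0},{"claw":-1,"travel":[0,0.05,0.8],"turn":0}]' | grep -E "pos|contact|width"
for i in 1 2 3 ; do python3 -m inch '[{"claw":-1,"travel":[0,0.18,0],"turn":0},{"claw":-1,"travel":[0,0.36,0],"turn":0},{"claw":-1,"travel":[0,0.54,0],"turn":0},{"claw":-1,"travel":[0,0.72,0],"turn":0},{"claw":-1,"travel":[0,0.9,0],"turn":0}]' | grep -E "pos|contact|width"; done
python3 -m inch '[{"claw":-1,"travel":[0.04,0.08,0],"turn":0},{"claw":-1,"travel":[0.04,0.12,0],"turn":0},{"claw":-1,"travel":[0.04,0.12,0],"turn":0},{"claw":-1,"travel":[0.04,0.12,0],"turn":0},{"claw":-1,"travel":[0.04,0.12,0],"turn":0}]'
```

```text
position: [0.5342, -0.3424, 0.3053]
contact_force: [1.2, -1.0, -5.4]
width: 0.0188
position: [0.5319, -0.1581, 0.3]
contact_force: [-0.0, 0.2, -5.0]
width: 0.0188
position: [0.5315, 0.0215, 0.3002]
contact_force: [1.6, -0.2, -5.1]
width: 0.0187
position: [0.5314, 0.201, 0.3001]
contact_force: [0.4, -0.5, -5.8]
width: 0.0188
clock: 15.5
position: [0.5411, 0.2219, 0.3024]
ee_rot: [0.0, 0.88, 0.475, -0.001]
contact_force: [-0.4, 0.1, -5.1]
width: 0.0188
gripper_force: 69.9
```

```bash
cat >> h.py <<'E'
def search(im,T,c0,z,r,rng=.01,part=None):
    g=cv2.GaussianBlur(cv2.cvtColor(im,cv2.COLOR_RGB2GRAY).astype(np.float32),(0,0),1.2)
    m=cv2.magnitude(cv2.Sobel(g,5,1,0),cv2.Sobel(g,5,0,1));m=np.minimum(m,150)
    a=np.linspace(0,2*np.pi,72,False);best=[]
    for dx in np.arange(-rng,rng+1e-9,.001):
        for dy in np.arange(-rng,rng+1e-9,.001):
            p=np.array([proj("wrist",[c0[0]+dx+r*np.cos(t),c0[1]+dy+r*np.sin(t),z],T) for t in a[::2]],np.float32)
            s=cv2.remap(m,p[None,:,0],p[None,:,1],1)[0];best.append((float(s.mean()),round(c0[0]+dx,4),round(c0[1]+dy,4)))
    return sorted(best)[::-1][:4]
E
sed -i 's/^def proj(n,P,T=None):/import functools\n_cp=functools.lru_cache(None)(imaging.camera_params)\n&/; /^def proj/,/^def fit/s/imaging.camera_params(n)/_cp(n)/' h.py
python3 - <<'E'
from h import *
T=tool();w=imaging.get_image("wrist");np.save("w6.npy",T);cv2.imwrite("pics/w6.png",w[:,:,::-1]);print(T[:3,3])
print("nest outer",search(w,T,[.5456,.2628],.166,.03))
print("nest inner",search(w,T,[.5456,.2628],.166,.027))
print("body top",search(w,T,T[:2,3],T[2,3]-.022,.0245))
w=cv2.imread("pics/w4.png")[:,:,::-1];print("check w4",search(w,np.load("w4.npy"),[.5456,.2628],.166,.03))
w=cv2.imread("pics/w5.png")[:,:,::-1];print("check w5",search(w,np.load("w5.npy"),[.534,-.3495],.062,.0245))
E
```

```text
[0.54111981 0.22194139 0.30241262]Traceback (most recent call last):
  File "<stdin>", line 3, in <module>
  File "h.py", line 32, in search
    p=np.array([proj("wrist",[c0[0]+dx+r*np.cos(t),c0[1]+dy+r*np.sin(t),z],T) for t in a[::2]],np.float32)
                ~~~~^^^^^^^^^^^^^^^^^^^^^^^^^^^^^^^^^^^^^^^^^^^^^^^^^^^^^^^^^
  File "h.py", line 17, in proj
    p=imaging.camera_params(n);K=p["camera_matrix"];C=T@p["T_tool_cam"] if n=="wrist" else np.array(p["cam_to_world"])
ValueError: time passes only in moves, steps and waits
```

```bash
sed -i 's/    p=imaging.camera_params(n);K=p\["camera_matrix"\];C=T@/    p=_cp(n);K=p["camera_matrix"];C=T@/' h.py; grep -n "_cp" h.py
python3 - <<'E'
from h import *
T=np.load("w6.npy");w=cv2.imread("pics/w6.png")[:,:,::-1]
print("nest outer",search(w,T,[.5456,.2628],.166,.03))
print("nest inner",search(w,T,[.5456,.2628],.166,.027))
print("body top",search(w,T,T[:2,3],T[2,3]-.022,.0245))
w=cv2.imread("pics/w4.png")[:,:,::-1];print("check w4",search(w,np.load("w4.npy"),[.5456,.2628],.166,.03))
w=cv2.imread("pics/w5.png")[:,:,::-1];print("check w5",search(w,np.load("w5.npy"),[.534,-.3495],.062,.0245))
E
```

```text
15:_cp=functools.lru_cache(None)(imaging.camera_params)
17:    p=_cp(n);K=p["camera_matrix"];C=T@p["T_tool_cam"] if n=="wrist" else np.array(p["cam_to_world"])
nest outer [(130.32093811035156, np.float64(0.5496), np.float64(0.2638)), (128.9774627685547, np.float64(0.5506), np.float64(0.2628)), (127.87918090820312, np.float64(0.5506), np.float64(0.2638)), (127.68061065673828, np.float64(0.5496), np.float64(0.2628))]
nest inner [(142.3148651123047, np.float64(0.5456), np.float64(0.2628)), (135.7705078125, np.float64(0.5456), np.float64(0.2618)), (133.21685791015625, np.float64(0.5466), np.float64(0.2628)), (130.0275115966797, np.float64(0.5446), np.float64(0.2628))]
body top [(95.74984741210938, np.float64(0.5421), np.float64(0.2249)), (89.49394226074219, np.float64(0.5411), np.float64(0.2249)), (85.53593444824219, np.float64(0.5411), np.float64(0.2259)), (84.96206665039062, np.float64(0.5421), np.float64(0.2239))]
check w4 [(89.84354400634766, np.float64(0.5476), np.float64(0.2628)), (87.0176773071289, np.float64(0.5436), np.float64(0.2598)), (86.91407775878906, np.float64(0.5486), np.float64(0.2638)), (86.54913330078125, np.float64(0.5416), np.float64(0.2608))]
check w5 [(84.90945434570312, np.float64(0.538), np.float64(-0.3415)), (82.7748794555664, np.float64(0.537), np.float64(-0.3415)), (81.75631713867188, np.float64(0.538), np.float64(-0.3425)), (81.59768676757812, np.float64(0.538), np.float64(-0.3405))]
```

```bash
python3 -m inch '[{"claw":-1,"travel":[0.01,0.1,0],"turn":0},{"claw":-1,"travel":[0.019,0.19,0],"turn":0},{"claw":-1,"travel":[0.019,0.19,0],"turn":0},{"claw":-1,"travel":[0.019,0.19,0],"turn":0}]' | grep pos
python3 -m inch '[{"claw":-1,"travel":[0,0,-0.05],"turn":0},{"claw":-1,"travel":[0,0,-0.1],"turn":0},{"claw":-1,"travel":[0,0,-0.15],"turn":0},{"claw":-1,"travel":[0,0,-0.15],"turn":0},{"claw":-1,"travel":[0,0,-0.15],"turn":0}]'
python3 - <<'E'
from h import *
T=tool();w=imaging.get_image("wrist");cv2.imwrite("pics/w7.png",w[:,:,::-1]);print(T.round(4))
s=imaging.get_image("scene");cv2.imwrite("pics/s7.png",s[:,:,::-1])
for z in(.022,):print("body top",search(w,T,T[:2,3],T[2,3]-z,.0245))
print("nest inner",search(w,T,[.5456,.2628],.166,.027)[:2])
E
```

```text
position: [0.5451, 0.2613, 0.3025]
clock: 16.45
position: [0.545, 0.261, 0.272]
ee_rot: [-0.0, 0.88, 0.476, -0.001]
contact_force: [-0.4, 1.2, -4.2]
width: 0.0188
gripper_force: 69.9
[[ 5.475e-01  8.368e-01 -1.000e-03  5.450e-01]
 [ 8.368e-01 -5.475e-01 -5.000e-04  2.610e-01]
 [-1.000e-03 -6.000e-04 -1.000e+00  2.720e-01]
 [ 0.000e+00  0.000e+00  0.000e+00  1.000e+00]]
body top [(85.15229034423828, np.float64(0.546), np.float64(0.264)), (84.37533569335938, np.float64(0.545), np.float64(0.264)), (82.23834991455078, np.float64(0.545), np.float64(0.265)), (79.38511657714844, np.float64(0.544), np.float64(0.266))]
nest inner [(102.56565856933594, np.float64(0.5476), np.float64(0.2648)), (100.94438934326172, np.float64(0.5486), np.float64(0.2638))]
```

```bash
python3 -m inch '[{"claw":-1,"travel":[0,-0.004,-0.03],"turn":0},{"claw":-1,"travel":[0,-0.004,-0.07],"turn":0},{"claw":-1,"travel":[0,-0.004,-0.1],"turn":0},{"claw":-1,"travel":[0,-0.004,-0.1],"turn":0},{"claw":-1,"travel":[0,-0.004,-0.1],"turn":0}]' >/dev/null
python3 -m inch '[{"claw":-1,"travel":[0,0,0],"turn":0},{"claw":-1,"travel":[0,0,0],"turn":0},{"claw":-1,"travel":[0,0,0],"turn":0},{"claw":-1,"travel":[0,0,0],"turn":0},{"claw":-1,"travel":[0,0,0],"turn":0}]'
python3 - <<'E'
from h import *
T=tool();w=imaging.get_image("wrist");print("body top",search(w,T,T[:2,3],T[2,3]-.022,.0245)[:2])
from rig import ticket;print(ticket.sign_off())
E
```

```text
clock: 17.55
position: [0.5452, 0.2605, 0.2527]
ee_rot: [0.0, 0.88, 0.476, 0.0]
contact_force: [1.3, -0.5, -5.6]
width: 0.0194
gripper_force: 69.9
body top [(86.40451049804688, np.float64(0.5462), np.float64(0.2635)), (85.48040771484375, np.float64(0.5472), np.float64(0.2635))]
the job is handed in; nothing more can be done
None
```

The job is handed in at about 18 s on the clock, no verdict came back: the loose cup is nested and released in the pan cup, and I'm holding the 500 g weight still about 20 mm above the upper rim, about 1 mm off the cups' axis by the wrist camera.

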